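Ballast the rocker tray so it stays level

TASK

Take the two blue ballast weights from the sloping rack and set one in each end pan of the green pivoting tray, one after the other, flat with the handle fin up and well centred, so that the tray comes to rest level with nothing touching it. Set them down in the pans rather than dropping them, leave the lighter orange weight where it is in the rack, and do not knock the wrench, the spray can, the yellow roll or the hammer out of place.

Things in the scene. Friction and masses are not known exactly. Their poses are not given: they have to be found in the camera images.
- blue_a: blue steel weight, 0.7 kg: slab 80 (x) x 60 (y) x 16 mm high; on its top centre an upright handle fin 10 mm thick (x) x 50 long (y) x 45 high (61 mm in all). Origin: centre of the underside; z out of the top. Pinch the fin across its thickness, closing along x. It starts on the rack's 30 degree slope: z leans 30 degrees from vertical towards the rack's low side, x points up the slope
- blue_b: second blue weight, identical in shape, mass and axes to blue_a; which slot of the rack each weight starts in varies
- orange: orange weight of the same shape and axes, but aluminium and much lighter (about 0.25 kg); stays in the rack
- rack: fixed grey rack, left or right of the robot (tray on the other side); three slots along its y, 100 mm apart. Plate 320 (y) x 120 mm inclined 30 degrees, low side to its -x (robot's side), 14 mm lip below the weights, 8 mm dividers. Origin on the bench under the plate's centre; plate surface 70 mm above the bench there, upper edge 100 mm
- stand: fixed dark steel stand of the pivoting tray: base 170 (x) x 310 (y) mm, two posts at x = +/-74 mm up to 140 mm high, holding the tray's axle. Origin on the bench under the axle's centre; x along the axle, y along the tray towards pan_left
- pivot (a point): centre of the axle, 125 mm above the bench, fixed on the stand, axes as the stand's
- pan_left (a point): inner floor centre of the green pan at the tray's +y end; moves and tilts with the tray (x along the axle, z up out of the pan). 125 mm from the pivot along y and 65 mm below it: 60 mm above the bench when level. The pan is 104 (x) x 80 (y) mm inside, walls 4 mm thick, 14 mm high
- pan_right (a point): the same for the pan at the tray's -y end
- tray (a joint): tray angle about the axle, rad: 0 level, positive raises pan_left, stops at +/-0.14. Swings freely, damped; hanging below its axle it levels itself when empty or evenly loaded. One blue weight alone tips it fully to its side; with both in, 1 mm of difference between their distances from the pivot tilts it by about 0.006 rad
- wrench: loose wrench, 180 mm long, lying between rack and tray; bystander
- spray: loose spray can, 66 mm across, 190 mm tall, standing behind; bystander
- tape: loose yellow roll, 100 mm across, 25 mm high; bystander
- hammer: loose hammer, 240 mm long, lying behind; bystander
Things that resemble listed ones, but are neither listed nor needed, are in the scene too. What is shaped like the blue_b but turquoise or white is not meant.

How it is judged:
On the way, in this order (a step that is already met when the one before it is completed fails the run):
1. one blue weight lies flat in one end pan of the tray (((distance between blue_a and pan_left below 0.025 m and angle between blue_a's own z axis and vertical below 0.25 rad) or (distance between blue_a and pan_right below 0.025 m and angle between blue_a's own z axis and vertical below 0.25 rad) or (distance between blue_b and pan_left below 0.025 m and angle between blue_b's own z axis and vertical below 0.25 rad) or (distance between blue_b and pan_right below 0.025 m and angle between blue_b's own z axis and vertical below 0.25 rad))), for 0.2 s.
2. both blue weights lie flat in the tray, one in each end pan ((((distance between blue_a and pan_left below 0.025 m and angle between blue_a's own z axis and vertical below 0.25 rad) and (distance between blue_b and pan_right below 0.025 m and angle between blue_b's own z axis and vertical below 0.25 rad)) or ((distance between blue_a and pan_right below 0.025 m and angle between blue_a's own z axis and vertical below 0.25 rad) and (distance between blue_b and pan_left below 0.025 m and angle between blue_b's own z axis and vertical below 0.25 rad)))), for 0.2 s.
At the end, for the whole second after the job is handed in: One blue weight lies in each end pan (origin within 25 mm of the pan floor's centre, upright within 0.25 rad), the tray is level within 0.06 rad and at rest (under 0.05 rad/s), the weights are still (under 20 mm/s), and the orange weight is within 30 mm of its start ((((distance between blue_a and pan_left below 0.025 m and angle between blue_a's own z axis and vertical below 0.25 rad) and (distance between blue_b and pan_right below 0.025 m and angle between blue_b's own z axis and vertical below 0.25 rad)) or ((distance between blue_a and pan_right below 0.025 m and angle between blue_a's own z axis and vertical below 0.25 rad) and (distance between blue_b and pan_left below 0.025 m and angle between blue_b's own z axis and vertical below 0.25 rad))) and value of joint tray between -0.06 and 0.06 rad and velocity of joint tray between -0.05 and 0.05 rad/s and linear speed of each of blue_a, blue_b below 0.02 m/s and distance of orange from where it was at the start of the episode below 0.03 m); the robot touches nothing.
It fails at once if the tray is slammed: it swings faster than 2.5 rad/s (a weight dropped or thrown in) (velocity of joint tray above 2.5 rad/s or velocity of joint tray below -2.5 rad/s).
It fails at once if the orange weight is moved more than 30 mm (distance of orange from where it was at the start of the episode above 0.03 m).
It fails at once if a bystander is moved more than 30 mm (distance of any of wrench, spray, tape, hammer from where it was at the start of the episode above 0.03 m).
It also fails if it takes over 67 s, if anything falls off the work surface, if the arm or the gripper's body presses on something with over 40 N, if the wrist force passes 120 N, or if a joint passes its speed limit or range.

ROBOT

A 6-joint arm with a two-finger parallel gripper is mounted at the origin on the work surface. World frame = base frame: x ahead of the robot, y to its left, z up, the work surface at z = 0. Lengths are in m, angles in rad, forces in N, time in s.
With the tool pointing down it reaches from about 0.3 to 0.875 m from the base axis. Payload 4.2 kg.
Tool frame: the origin (TCP) lies midway between the tips of the shut fingers; the grasp point (between the pads) lies 19 mm behind it (grip_point_offset is the distance from the TCP to the grasp point, in m); z points along the fingers, y is the line along which they close (so a half turn about z gives the same grasp; the last joint's range is limited). The gripper opens to 85 mm and grips with 20 to 120 N. Pads are 22 mm wide; open, the fingers measure 114 mm over their backs; the gripper's body (76 mm by 85 mm) begins 54 mm behind the grasp point. The pads swing forward as they close: fully open they stand 13 mm farther back than shut.
Start: joints at [-1.334, 0.32, 1.565, -0, 1.257, -0.02], TCP at [0.146, -0.556, 0.231] pointing down, gripper open.
Joint ranges: [-3.11, 3.11], [-0.84, 2.01], [0.21, 2.61], [-1.34, 4.49], [0.05, 2.63], [-2.56, 2.56]. Speed limits (rad/s): [2.57, 2.57, 3.14, 3.14, 3.14, 3.14].

INTERFACE

Orientations are given as a unit quaternion [x, y, z, w].
In Python, from workcell import * gives the robot as it stands.
- The arm moves only by the shell command python3 -m jog 'ROWS' [OPENING] [FORCE]. ROWS is JSON, a list of rows, each an object with "dp": the shift along the tool's x, y, z in mm, a list of three; "dr": the turn, a rotation vector about the tool's x, y, z in degrees, a list of three. A call has 1 to 5 rows; each row is the pose to reach, as a shift and turn from the pose commanded when the call began, along the tool's axes at that moment; what a row does not reach only later rows make up. A row lasts 1/12 s, in which the tool goes at most 41.7 mm and 7.16 degrees, less where a joint would pass 70% of its speed; a pose out of reach is approached as far as the arm can. A call with a gripper value outside its range is refused whole. OPENING is the closure in counts, from 0 (fully open) to 255 (shut), set as the call begins (- or left out, the last holds). The fingers move at their own pace and stop on an object; FORCE is the grip in N (left out, the last holds). Time passes only in rows, so rows that repeat a pose let the fingers close. It gives the time, the measured TCP pose, the force, the opening and the grip force at its end, in the units of the state.
- get_obs(): the state, without advancing time (a new reading comes with each control period).
- capture(name): name is "scene" or "top" or "wrist"; returns a dict with "img" (480x640x3 uint8, red, green, blue), "K" (3x3 intrinsics, pixels), "rvec" (rotation vector, rad) and "tvec" (3), from world to camera coordinates, as OpenCV has them. Camera axes: x right, y down, z forward; pixel columns grow to the right and rows downward; lengths in m; the calibration is good to about 2 mm. A picture is of the moment at which its call begins. There is no depth.
- sign_off(): hands the job in; it is judged then, once.
The state is a dict: "time_s": time; "qpos": joint angles; "joint_vel": joint speeds; "joint_torque": joint torques, N m; "position": TCP position; "tcp_rot": TCP orientation; "ft_force": force on the tool from outside, world axes, zero at the start; "ft_torque": the same for the moment, N m; "gripper_width": opening from 0.0 (shut) to 1.0 (fully open); "grip_force": force on a finger pad.
Only numpy, scipy, OpenCV 4.12 (cv2) and the standard library are available. Lean on these libraries where they do the work, as an engineer would, in place of code of your own. Each camera call takes 0.05 s, during which the arm holds its last target. There are 200 camera calls.

## Working session

There is one attempt and no reset: what is moved stays moved. The work goes in short steps, Python scripts to look and compute and a shell command to move; the robot and the scene stay as the last step left them, time stands still between calls to the robot, and variables do not carry over. Pictures are saved under pics/ and viewed, at most 10 in all, crops included, and the job is handed in when it is done.

```bash
mkdir -p pics; ls
python3 - <<'E'
from workcell import *
import cv2,json
o=get_obs();print({k:o[k] for k in("time_s","position","tcp_rot","gripper_width","ft_force")})
for n in("scene","top"):
    c=capture(n);cv2.imwrite(f"pics/{n}0.png",cv2.cvtColor(c["img"],cv2.COLOR_RGB2BGR))
    print(n,c["K"],c["rvec"],c["tvec"])
E
```

```text
pics
{'time_s': 0.0, 'position': array([ 0.14591115, -0.555677  ,  0.2304706 ]), 'tcp_rot': array([ 9.91768795e-01,  1.28038462e-01, -1.12369268e-04, -8.92160222e-04]), 'gripper_width': 0.9980108389752526, 'ft_force': array([ 0.08783045, -0.07167098,  0.48498637])}
scene [[449.38752763   0.         317.86085017]
 [  0.         449.38752763 236.60665568]
 [  0.           0.           1.        ]] [ 1.56549405  2.23629415 -0.66279738] [ 0.24336823 -0.39582347  1.46365606]
top [[529.14954191   0.         320.85439488]
 [  0.         529.14954191 236.88072068]
 [  0.           0.           1.        ]] [ 2.16278177 -2.10295095  0.21039971] [-0.07998566  0.60462247  1.11761077]
```

View pics/top0.png

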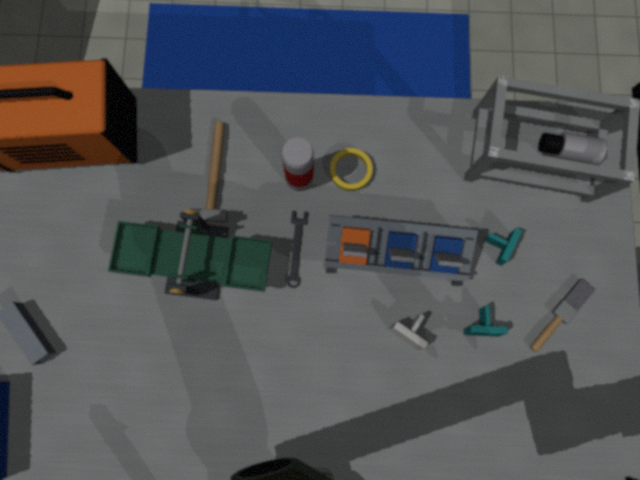

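View pics/scene0.png

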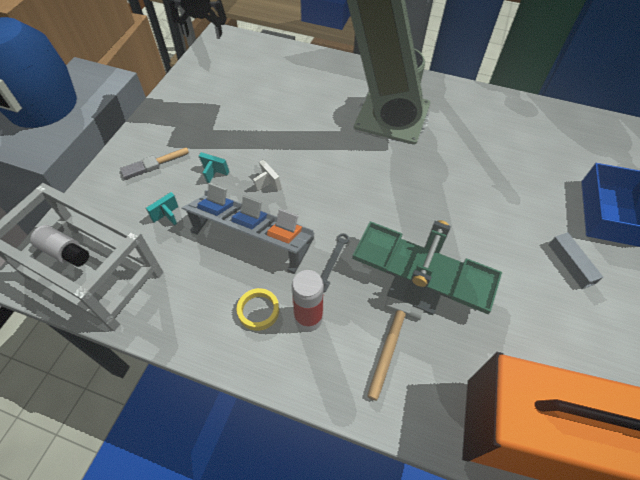

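The top view shows the tray at left (pixels 110–272, 222–290) and the rack at right (327–485, 215–285). Orange is in the left slot (355,245), and the blues are in the middle (402,250) and right (448,255) slots. The scene view agrees. I'll enlarge both.

Run:
```python
import cv2,numpy as np
def crop(im,x0,y0,w,h,s): return cv2.resize(im[y0:y0+h,x0:x0+w],None,fx=s,fy=s,interpolation=cv2.INTER_CUBIC)
a=cv2.imread("pics/top0.png");b=cv2.imread("pics/scene0.png")
cv2.imwrite("pics/c1.png",np.vstack([crop(a,318,205,180,85,4),crop(a,100,200,180,62,4)[:0],]))
cv2.imwrite("pics/c1.png",np.vstack([crop(a,318,208,190,80,3.9),crop(a,100,205,190,100,2.8)[:, :].copy() if 0 else cv2.copyMakeBorder(crop(a,100,205,190,100,2.8),0,0,0,741-532,cv2.BORDER_CONSTANT)]))
```

```text
(no output)
```

View pics/c1.png

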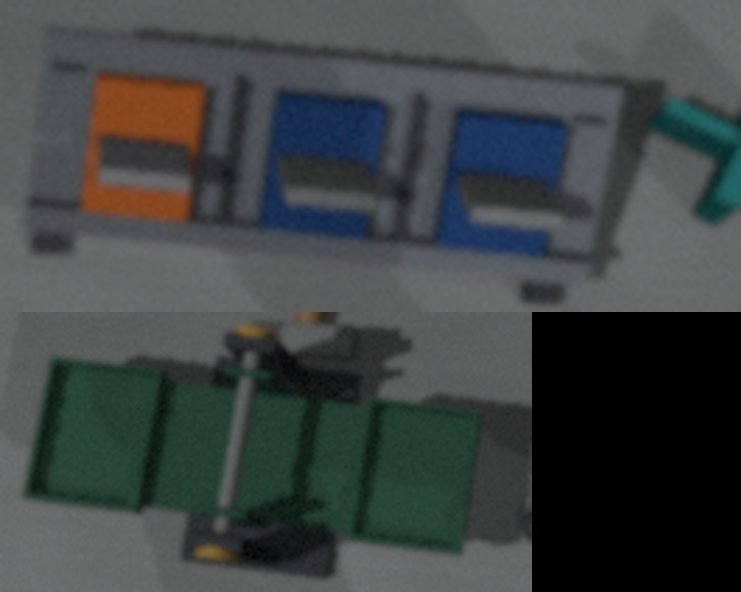

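The enlarged crop shows corners of the plate, slabs and fin tops, plus the tray rim. I'll fit the poses from those.

```bash
cat > h.py <<'E'
import numpy as np,cv2
from scipy.optimize import least_squares
from scipy.spatial.transform import Rotation as R
CAM={"top":(np.array([[529.14954191,0,320.85439488],[0,529.14954191,236.88072068],[0,0,1]]),np.array([2.16278177,-2.10295095,.21039971]),np.array([-.07998566,.60462247,1.11761077])),
"scene":(np.array([[449.38752763,0,317.86085017],[0,449.38752763,236.60665568],[0,0,1]]),np.array([1.56549405,2.23629415,-.66279738]),np.array([.24336823,-.39582347,1.46365606]))}
def proj(P,cam="top"):
    K,r,t=CAM[cam]; return cv2.projectPoints(np.atleast_2d(P).astype(float),r,t,K,None)[0][:,0]
S=R.from_euler('y',-30,degrees=True)  # slope frame -> rack frame: x up slope, z leaning to -x
def rackw(p,Q): # slope coords (about plate centre) -> world
    return R.from_euler('z',p[2]).apply(S.apply(Q)+[0,0,.07])+[p[0],p[1],0]
def tray(p,Q,th=0.): # tray coords about pivot
    return R.from_euler('z',p[2]).apply(R.from_euler('x',th).apply(Q))+[p[0],p[1],.125]
E
cat > fit.py <<'E'
from h import *
c=lambda l:np.array(l)/3.9+[318,208]
W=np.array([[.04,.03,.016],[.04,-.03,.016],[-.04,.03,.016],[-.04,-.03,.016],[.005,.025,.061],[.005,-.025,.061],[-.005,.025,.061],[-.005,-.025,.061]])
mid=c([(276,92),(385,98),(262,228),(368,236),(285,183),(375,192),(288,205),(375,211)])
rt=c([(455,110),(568,122),(440,242),(548,254),(470,200),(562,208),(475,222),(562,228)])
pl=c([(48,30),(625,82)]); PL=np.array([[.06,.16,0],[.06,-.16,0]])
def f(p):
    return np.concatenate([(proj(rackw(p,W+[p[3],p[4],0]))-mid),(proj(rackw(p,W+[p[5],p[6],0]))-rt),(proj(rackw(p,PL))-pl)])
s=least_squares(lambda p:f(p).ravel(),[.5,-.1,0,-.01,0,-.01,-.1],x_scale=.01)
print("rack",s.x.round(4));print(f(s.x).round(1).tolist())
p=s.x
for n,o in(("mid",p[3:5]),("right",p[5:7])):
    print(n,rackw(p,[[o[0],o[1],0],[o[0],o[1],.061]]).round(4).tolist(), "scene px fin top",proj(rackw(p,[[o[0],o[1],.061]]),"scene").round(0).tolist())
d=lambda l:(np.array(l)-[0,312])/2.8+[100,205]
T=np.array([[.056,.169,-.051],[-.056,.169,-.051],[.056,-.169,-.051],[-.056,-.169,-.051]])
tp=d([(52,358),(25,497),(480,408),(462,552)])
g=lambda q:proj(tray(q,T,q[3]))-tp
s=least_squares(lambda p:g(p).ravel(),[.5,.4,0,0],x_scale=.01);q=s.x
print("tray",q.round(4));print(g(q).round(1).tolist())
s=least_squares(lambda p:g(np.r_[p,0]).ravel(),[.5,.4,0],x_scale=.01);print("level",s.x.round(4))
q=np.r_[s.x,0]
print("pans",tray(q,[[0,.125,-.065],[0,-.125,-.065]]).round(4).tolist(),proj(tray(q,[[0,.125,-.065],[0,-.125,-.065],[.074,0,0],[-.074,0,0]]),"scene").round(0).tolist())
E
python3 fit.py
```

```text
rack [ 5.837e-01 -2.380e-01 -5.550e-02  8.000e-04  2.300e-03 -5.000e-04
 -9.770e-02]
[[0.2, 0.3], [0.2, 1.1], [-0.7, -0.0], [-0.6, 0.2], [0.3, 0.1], [1.2, -0.2], [-1.1, -1.0], [0.5, -0.6], [0.9, 0.2], [-0.1, -0.5], [-0.8, 0.8], [-1.2, -0.0], [0.8, 0.4], [1.2, 0.4], [-1.3, -0.8], [0.4, -0.3], [-0.2, 0.4], [0.2, -0.5]]
mid [[0.5845, -0.2357, 0.0704], [0.554, -0.234, 0.1232]] scene px fin top [[251.0, 198.0]]
right [[0.5778, -0.3356, 0.0697], [0.5474, -0.3339, 0.1226]] scene px fin top [[217.0, 186.0]]
tray [ 0.5545  0.2181 -0.0944 -0.0211]
[[0.1, -0.4], [-0.1, 0.6], [0.4, -0.0], [-0.4, -0.1]]
level [ 0.5544  0.2165 -0.0924]
pans [[0.5659, 0.3409, 0.06], [0.5428, 0.092, 0.06]] [[475.0, 285.0], [376.0, 246.0], [420.0, 277.0], [440.0, 227.0]]
```

```bash
cat > plan.py <<'E'
from h import *
from workcell import get_obs
RK=np.array([.5837,-.2380,-.0555]); TR=np.array([.5544,.2165,-.0924])
def Rg(): # tool rotation at rack grasp: y=weight x, z=-weight z
    w=R.from_euler('z',RK[2])*S
    return w*R.from_matrix(np.array([[0,1,0],[1,0,0],[0,0,-1]]).T)
FL=R.from_matrix(np.array([[0,1,0],[1,0,0],[0,0,-1]]).T)
def Rp(th=0.): return R.from_euler('z',TR[2])*R.from_euler('x',th)*FL
def plan(wps,maxd=150,maxa=28,dec=0,cur=None):
    if cur is None:
        o=get_obs(); p=np.array(o["position"]);r=R.from_quat(o["tcp_rot"])
    else: p,r=cur
    for P,Q in wps:
        P=np.array(P);d=np.linalg.norm(P-p)*1e3;a=np.degrees((r.inv()*Q).magnitude())
        n=max(1,int(np.ceil(max(d/maxd,a/maxa)-.02)))
        for k in range(n):
            f=1/(n-k); dp=(r.inv().apply(P-p)*f*1e3).round(dec); dr=np.degrees((r.inv()*Q).as_rotvec()*f).round(1)
            print('dp',dp.tolist(),'dr',dr.tolist())
            p=p+r.apply(dp)/1e3; r=r*R.from_rotvec(np.radians(dr))
        print('  ->',p.round(4),'rem deg',np.degrees((r.inv()*Q).magnitude()).round(2))
    return p,r
E
python3 - <<'E'
from plan import *
g=rackw(RK,[[-.0005,-.0977,.024+.080]])[0]
plan([((.40,-.44,.30),Rg()),(g,Rg())])
E
```

```text
dp [92.0, -16.0, -23.0] dr [-8.7, 6.3, -23.5]
dp [92.0, 25.0, -12.0] dr [-8.6, 6.3, -23.4]
dp [74.0, 60.0, 3.0] dr [-8.6, 6.2, -23.5]
  -> [ 0.3997 -0.4397  0.3002] rem deg 0.04
dp [57.0, 17.0, 91.0] dr [-0.0, 0.0, 0.0]
dp [57.0, 17.0, 91.0] dr [-0.0, 0.0, 0.0]
  -> [ 0.5261 -0.3326  0.1595] rem deg 0.04
```

```bash
python3 -m jog '[{"dp":[18,-3,-5],"dr":[-1.7,1.3,-4.7]},{"dp":[37,-6,-9],"dr":[-3.5,2.5,-9.4]},{"dp":[55,-10,-14],"dr":[-5.2,3.8,-14.1]},{"dp":[74,-13,-18],"dr":[-7,5,-18.8]},{"dp":[92,-16,-23],"dr":[-8.7,6.3,-23.5]}]'
python3 -m jog '[{"dp":[18,5,-2],"dr":[-1.7,1.3,-4.7]},{"dp":[37,10,-5],"dr":[-3.4,2.5,-9.4]},{"dp":[55,15,-7],"dr":[-5.2,3.8,-14]},{"dp":[74,20,-10],"dr":[-6.9,5,-18.7]},{"dp":[92,25,-12],"dr":[-8.6,6.3,-23.4]}]'
python3 -m jog '[{"dp":[15,12,1],"dr":[-1.7,1.2,-4.7]},{"dp":[30,24,1],"dr":[-3.4,2.5,-9.4]},{"dp":[44,36,2],"dr":[-5.2,3.7,-14.1]},{"dp":[59,48,2],"dr":[-6.9,5,-18.8]},{"dp":[74,60,3],"dr":[-8.6,6.2,-23.5]}]'
python3 -m jog '[{"dp":[20,6,32]},{"dp":[40,12,64]},{"dp":[57,17,91]},{"dp":[57,17,91]}]'
python3 - <<'E'
from plan import *
g=rackw(RK,[[-.0005,-.0977,.024+.080]])[0]
plan([(g,Rg())])
E
```

```text
time_s: 0.52
position: [0.2317, -0.5164, 0.254]
tcp_rot: [0.94, 0.328, 0.064, 0.068]
ft_force: [0.3, -0.1, -0.1]
gripper_width: 0.998
grip_force: 0.0
time_s: 0.93
position: [0.3165, -0.4775, 0.2773]
tcp_rot: [0.841, 0.509, 0.125, 0.131]
ft_force: [0.3, 0.2, 0.1]
gripper_width: 1.002
grip_force: 0.0
time_s: 1.35
position: [0.4003, -0.4393, 0.3008]
tcp_rot: [0.7, 0.665, 0.178, 0.189]
ft_force: [-0.2, -0.8, -1.0]
gripper_width: 1.002
grip_force: 0.0
dp [57.0, 17.0, 91.0] dr [0.0, 0.0, 0.1]
dp [56.0, 16.0, 91.0] dr [0.0, 0.0, 0.2]
  -> [ 0.5256 -0.333   0.1596] rem deg 0.04invalid input at $[0]: expected keys dp, dr
```

```bash
python3 -m jog '[{"dp":[20,6,32],"dr":[0,0,0]},{"dp":[40,12,64],"dr":[0,0,0]},{"dp":[57,17,91],"dr":[0,0,0]},{"dp":[75,22,120],"dr":[0,0,0]},{"dp":[92,27,146],"dr":[0,0,0]}]'
python3 -m jog '[{"dp":[11,3,18],"dr":[0,0,0]},{"dp":[21,6,36],"dr":[0,0,0]},{"dp":[21,6,36],"dr":[0,0,0]}]'
python3 - <<'E'
from plan import *
from workcell import capture
plan([(rackw(RK,[[-.0005,-.0977,.024+.080]])[0],Rg()),(rackw(RK,[[-.0005,-.0977,.024]])[0],Rg())],dec=1)
c=capture("wrist");K,r,t=c["K"],c["rvec"],c["tvec"]
for v in([-.0005,-.0977],[.0008,.0023]):
    print(cv2.projectPoints(rackw(RK,np.array([[.005,.025,.061],[.005,-.025,.061],[-.005,.025,.061],[-.005,-.025,.061]])+[*v,0]),r,t,K,None)[0][:,0].round(0).tolist())
cv2.imwrite("pics/w1.png",cv2.cvtColor(c["img"],cv2.COLOR_RGB2BGR))
E
```

```text
time_s: 1.77
position: [0.5014, -0.3522, 0.186]
tcp_rot: [0.702, 0.664, 0.177, 0.188]
ft_force: [0.3, -0.1, -0.0]
gripper_width: 1.0
grip_force: 0.0
time_s: 2.02
position: [0.5252, -0.3306, 0.1557]
tcp_rot: [0.701, 0.665, 0.177, 0.185]
ft_force: [0.0, 1.4, 0.2]
gripper_width: 1.004
grip_force: 0.0
dp [-2.0, 2.8, -3.2] dr [-0.3, -0.3, 0.1]
  -> [ 0.526  -0.3327  0.1598] rem deg 0.05
dp [0.1, 0.0, 80.0] dr [-0.0, 0.0, -0.0]
  -> [ 0.5659 -0.3349  0.0905] rem deg 0.05
[[339.0, 234.0], [338.0, 316.0], [321.0, 234.0], [321.0, 316.0]]
[[345.0, 30.0], [343.0, 140.0], [324.0, 30.0], [324.0, 140.0]]
```

View pics/w1.png

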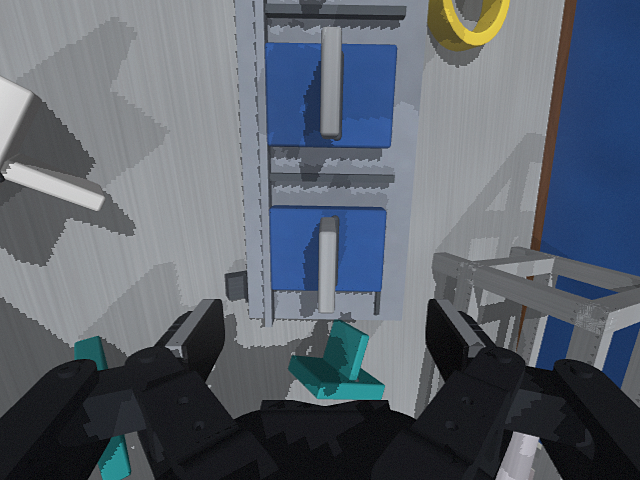

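The wrist view shows the right fin top at x 319–337, y 230–312. That is within about 2 mm of my prediction and midway between the fingers (x 325). I'll correct slightly, descend and grip.

```bash
python3 -m jog '[{"dp":[-3,2.3,-3],"dr":[-0.3,-0.3,0]},{"dp":[-3,2.3,-3],"dr":[-0.3,-0.3,0]}]'
python3 -m jog '[{"dp":[0,0,20],"dr":[0,0,0]},{"dp":[0,0,40],"dr":[0,0,0]},{"dp":[0,0,60],"dr":[0,0,0]},{"dp":[0,0,75],"dr":[0,0,0]},{"dp":[0,0,80],"dr":[0,0,0]}]'
python3 -m jog '[{"dp":[0,0,0],"dr":[0,0,0]},{"dp":[0,0,0],"dr":[0,0,0]},{"dp":[0,0,0],"dr":[0,0,0]},{"dp":[0,0,0],"dr":[0,0,0]},{"dp":[0,0,0],"dr":[0,0,0]}]' 255 80
python3 -m jog '[{"dp":[0,0,0],"dr":[0,0,0]},{"dp":[0,0,0],"dr":[0,0,0]},{"dp":[0,0,0],"dr":[0,0,0]},{"dp":[0,0,0],"dr":[0,0,0]},{"dp":[0,0,0],"dr":[0,0,0]}]' 255 80
python3 - <<'E'
from plan import *
o=get_obs();print(o["position"],rackw(RK,[[-.001,-.0965,.024]]))
E
```

```text
time_s: 2.23
position: [0.5259, -0.3387, 0.165]
tcp_rot: [0.701, 0.663, 0.177, 0.194]
ft_force: [0.1, -0.7, 0.1]
gripper_width: 1.001
grip_force: 0.0
time_s: 2.65
position: [0.5658, -0.3407, 0.0934]
tcp_rot: [0.702, 0.663, 0.177, 0.192]
ft_force: [0.1, 0.8, -0.4]
gripper_width: 1.0
grip_force: 0.0
time_s: 3.07
position: [0.5659, -0.3403, 0.0954]
tcp_rot: [0.701, 0.663, 0.177, 0.193]
ft_force: [-0.6, -0.1, -0.2]
gripper_width: 0.303
grip_force: 0.0
time_s: 3.48
position: [0.5644, -0.3396, 0.0941]
tcp_rot: [0.701, 0.664, 0.177, 0.191]
ft_force: [-7.6, -0.5, 3.8]
gripper_width: 0.104
grip_force: 79.4
[ 0.56436582 -0.33955376  0.09411631] [[ 0.56550078 -0.33363772  0.09028461]]
```

Gripped at 79 N, about 6 mm off the fin centre along y. Lifting straight off the slope.

```bash
python3 -m jog '[{"dp":[0,0,-6],"dr":[0,0,0]},{"dp":[0,0,-15],"dr":[0,0,0]},{"dp":[0,0,-30],"dr":[0,0,0]},{"dp":[0,0,-50],"dr":[0,0,0]},{"dp":[0,0,-70],"dr":[0,0,0]}]'
python3 -m jog '[{"dp":[0,0,-20],"dr":[0,0,0]},{"dp":[0,0,-40],"dr":[0,0,0]},{"dp":[0,0,-60],"dr":[0,0,0]},{"dp":[0,0,-75],"dr":[0,0,0]},{"dp":[0,0,-80],"dr":[0,0,0]}]'
python3 -m jog '[{"dp":[0,0,0],"dr":[0,0,0]},{"dp":[0,0,0],"dr":[0,0,0]}]'
python3 - <<'E'
from plan import *
from workcell import capture
o=get_obs();print(o["ft_force"],o["grip_force"])
p=tray(TR,[[0,.125,-.065+.16]])[0]
print(p);cur=plan([((.47,-.20,.27),Rp(0)),((.47,.2,.27),Rp(0)),(p,Rp(0))],maxd=190)
c=capture("wrist");cv2.imwrite("pics/w2.png",cv2.cvtColor(c["img"],cv2.COLOR_RGB2BGR))
E
```

```text
time_s: 3.9
position: [0.5291, -0.3363, 0.154]
tcp_rot: [0.702, 0.664, 0.177, 0.19]
ft_force: [-0.1, 0.2, -6.3]
gripper_width: 0.104
grip_force: 78.0
time_s: 4.32
position: [0.4893, -0.3345, 0.2257]
tcp_rot: [0.701, 0.663, 0.177, 0.193]
ft_force: [0.1, 0.2, -6.4]
gripper_width: 0.107
grip_force: 78.3
time_s: 4.48
position: [0.4899, -0.3341, 0.2229]
tcp_rot: [0.702, 0.663, 0.177, 0.191]
ft_force: [-0.0, 0.9, -7.3]
gripper_width: 0.107
grip_force: 78.4
[-0.02446333  0.90011488 -7.2925942 ] 78.37239503860474
[0.56593357 0.34096677 0.22      ]
dp [66.0, 0.0, -28.0] dr [15.1, -0.1, 1.0]
dp [66.0, -8.0, -26.0] dr [15.1, -0.1, 1.0]
  -> [ 0.4701 -0.2004  0.2698] rem deg 0.03
dp [133.0, -12.0, -0.0] dr [-0.0, -0.0, 0.0]
dp [133.0, -12.0, -0.0] dr [-0.0, -0.0, 0.0]
dp [133.0, -13.0, -0.0] dr [-0.0, -0.0, 0.0]
  -> [0.4699 0.2003 0.2699] rem deg 0.03
dp [149.0, 83.0, 50.0] dr [-0.0, -0.0, 0.0]
  -> [0.5662 0.3411 0.2199] rem deg 0.03
```

View pics/w2.png

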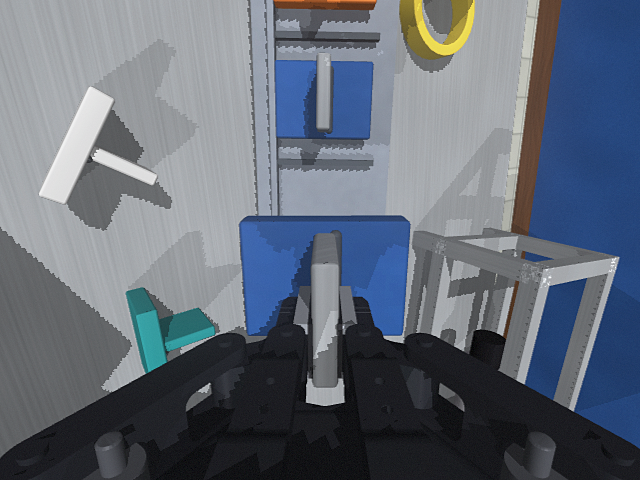

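The blue weight is held aligned; its slab top corners are at (241,217), (410,217) and (406,335). I'll compute its offset in the tool frame.

```bash
python3 - <<'E'
from plan import *
from workcell import capture
o=get_obs();p=np.array(o["position"]);r=R.from_quat(o["tcp_rot"])
c=capture("wrist");K,rv,t=c["K"],c["rvec"],c["tvec"]
C=np.array([[.04,.03,.016],[-.04,.03,.016],[.04,-.03,.016],[.005,-.025,.061],[-.005,-.025,.061]])
px=np.array([[410,217],[241,217],[406,335],[337,386],[314,386]])
def f(v): return (cv2.projectPoints(p+(r*FL.inv()).apply(C+v),rv,t,K,None)[0][:,0]-px)
s=least_squares(lambda v:f(v).ravel(),[0,0,-.025]);print("weight origin rel TCP in weight axes",s.x.round(4),f(s.x).round(0).tolist(),K[0,0])
print("cam in tool",r.inv().apply(-cv2.Rodrigues(rv)[0].T@t-p))
E
python3 -m jog '[{"dp":[13,0,-5],"dr":[3,0,0.2]},{"dp":[26,0,-11],"dr":[6,0,0.4]},{"dp":[39,0,-17],"dr":[9,0,0.6]},{"dp":[53,0,-22],"dr":[12,0,0.8]},{"dp":[66,0,-28],"dr":[15.1,0,1]}]'
python3 -m jog '[{"dp":[13,-2,-5],"dr":[3,0,0.2]},{"dp":[26,-3,-10],"dr":[6,0,0.4]},{"dp":[39,-5,-15],"dr":[9,0,0.6]},{"dp":[53,-6,-21],"dr":[12,0,0.8]},{"dp":[66,-8,-26],"dr":[15.1,0,1]}]'
python3 -m jog '[{"dp":[26,-2,0],"dr":[0,0,0]},{"dp":[53,-5,0],"dr":[0,0,0]},{"dp":[80,-7,0],"dr":[0,0,0]},{"dp":[106,-10,0],"dr":[0,0,0]},{"dp":[133,-12,0],"dr":[0,0,0]}]'
python3 -m jog '[{"dp":[26,-2,0],"dr":[0,0,0]},{"dp":[53,-5,0],"dr":[0,0,0]},{"dp":[80,-7,0],"dr":[0,0,0]},{"dp":[106,-10,0],"dr":[0,0,0]},{"dp":[133,-12,0],"dr":[0,0,0]}]'
python3 -m jog '[{"dp":[26,-2,0],"dr":[0,0,0]},{"dp":[53,-5,0],"dr":[0,0,0]},{"dp":[80,-7,0],"dr":[0,0,0]},{"dp":[106,-10,0],"dr":[0,0,0]},{"dp":[133,-12,0],"dr":[0,0,0]}]'
python3 -m jog '[{"dp":[30,17,10],"dr":[0,0,0]},{"dp":[60,33,20],"dr":[0,0,0]},{"dp":[90,50,30],"dr":[0,0,0]},{"dp":[120,67,40],"dr":[0,0,0]},{"dp":[149,83,50],"dr":[0,0,0]}]'
python3 -m jog '[{"dp":[0,0,0],"dr":[0,0,0]},{"dp":[0,0,0],"dr":[0,0,0]},{"dp":[0,0,0],"dr":[0,0,0]}]'
```

```text
weight origin rel TCP in weight axes [ 0.0007  0.0081 -0.0269] [[3.0, 1.0], [-2.0, 1.0], [-2.0, -1.0], [2.0, -1.0], [-1.0, -1.0]] 340.64813048839943
cam in tool [ 0.07023385  0.00022141 -0.14305084]
time_s: 5.0
position: [0.48, -0.2666, 0.2465]
tcp_rot: [0.727, 0.674, 0.089, 0.095]
ft_force: [0.5, 0.8, -7.5]
gripper_width: 0.105
grip_force: 78.7
time_s: 5.42
position: [0.4714, -0.1996, 0.2701]
tcp_rot: [0.739, 0.674, 0.001, -0.002]
ft_force: [0.4, -0.8, -7.7]
gripper_width: 0.102
grip_force: 78.7
time_s: 5.83
position: [0.4711, -0.0655, 0.2699]
tcp_rot: [0.739, 0.674, 0.002, -0.001]
ft_force: [1.0, 0.4, -6.9]
gripper_width: 0.102
grip_force: 78.9
time_s: 6.25
position: [0.471, 0.0683, 0.2703]
tcp_rot: [0.739, 0.674, 0.002, -0.001]
ft_force: [1.0, 0.9, -7.5]
gripper_width: 0.105
grip_force: 78.9
time_s: 6.67
position: [0.4709, 0.2019, 0.2705]
tcp_rot: [0.739, 0.674, 0.001, -0.001]
ft_force: [0.2, -0.3, -7.0]
gripper_width: 0.101
grip_force: 78.9
time_s: 7.08
position: [0.5681, 0.3434, 0.2199]
tcp_rot: [0.738, 0.674, 0.001, -0.001]
ft_force: [-0.5, -0.1, -7.5]
gripper_width: 0.105
grip_force: 79.2
time_s: 7.33
position: [0.567, 0.3411, 0.2203]
tcp_rot: [0.738, 0.674, 0.0, -0.001]
ft_force: [0.2, -0.9, -5.9]
gripper_width: 0.102
grip_force: 80.0
```

```bash
python3 - <<'E'
from plan import *
P=lambda h:tray(TR,[[-.0007,.118,-.065+h+.027]])[0]
plan([(P(.09),Rp()),(P(.04),Rp())],dec=1)
E
python3 -m jog '[{"dp":[-4,0,20],"dr":[0,0,0]},{"dp":[-7,0,43],"dr":[0,0,0]},{"dp":[-7,0,60],"dr":[0,0,0]},{"dp":[-7,-2,80],"dr":[0,0,0]},{"dp":[-7,-2,90],"dr":[0,0,0]}]'
python3 -m jog '[{"dp":[0,0,0],"dr":[0,0,0]},{"dp":[0,0,0],"dr":[0,0,0]},{"dp":[0,0,0],"dr":[0,0,0]}]'
python3 - <<'E'
from plan import *
from workcell import capture
plan([(tray(TR,[[-.0007,.118,-.065+.04+.027]])[0],Rp())],dec=1)
c=capture("wrist");cv2.imwrite("pics/w3.png",cv2.cvtColor(c["img"],cv2.COLOR_RGB2BGR))
E=tray(TR,[[.052,.165,-.051],[-.052,.165,-.051],[.052,.085,-.051],[-.052,.085,-.051]])
print(cv2.projectPoints(E,c["rvec"],c["tvec"],c["K"],None)[0][:,0].round(0).tolist())
E
```

```text
dp [-7.3, -1.7, 43.3] dr [-0.1, -0.1, 0.1]
  -> [0.5646 0.334  0.177 ] rem deg 0.03
dp [0.0, -0.0, 50.0] dr [0.0, 0.0, -0.0]
  -> [0.5646 0.334  0.127 ] rem deg 0.03
time_s: 7.75
position: [0.5632, 0.3327, 0.1302]
tcp_rot: [0.739, 0.674, -0.0, -0.001]
ft_force: [-1.3, -1.0, -7.5]
gripper_width: 0.105
grip_force: 79.7
time_s: 8.0
position: [0.5659, 0.3345, 0.1339]
tcp_rot: [0.739, 0.674, 0.003, -0.0]
ft_force: [0.8, -0.3, -5.8]
gripper_width: 0.108
grip_force: 79.8
dp [-0.6, -1.3, 6.9] dr [0.2, -0.3, 0.0]
  -> [0.5646 0.334  0.127 ] rem deg 0.07
[[411.0, 188.0], [236.0, 187.0], [403.0, 310.0], [244.0, 310.0]]
```

View pics/w3.png

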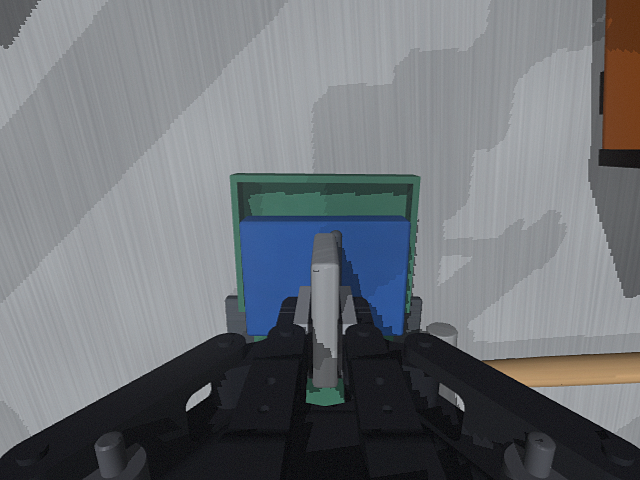

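Pan inner rim is at columns 238–412 with its far edge at row 184, against a prediction of 236–411 and 187, so the fit is within about 1 mm. Next I'll plan the descent, following the tray down to its stop.

```bash
python3 - <<'E'
from plan import *
T=lambda h,th:(tray(TR,[[-.0007,.118,-.065+h+.027]],th)[0],Rp(th))
plan([T(.008,0),T(.002,-.0),T(.0,-.14)],dec=1,cur=(np.array([.5645,.334,.1305]),Rp()))
plan([T(.0,-.14),T(.06,-.14)],dec=1,cur=T(0,0))
E
python3 -m jog '[{"dp":[0,0,8],"dr":[0,0,0]},{"dp":[0,0,16],"dr":[0,0,0]},{"dp":[0,0,24],"dr":[0,0,0]},{"dp":[0,0,30],"dr":[0,0,0]},{"dp":[0,0,35],"dr":[0,0,0]}]'
python3 -m jog '[{"dp":[0,0,1],"dr":[0,0,0]},{"dp":[0,0,2],"dr":[0,0,0]},{"dp":[0,0,3],"dr":[0,0,0]},{"dp":[0,0,4],"dr":[0,0,0]},{"dp":[0,0,5],"dr":[0,0,0]}]'
```

```text
dp [0.1, 0.1, 35.5] dr [0.0, 0.0, 0.0]
  -> [0.5646 0.3341 0.095 ] rem deg 0.0
dp [-0.0, -0.0, 6.0] dr [0.0, 0.0, 0.0]
  -> [0.5646 0.3341 0.089 ] rem deg 0.0
dp [-6.5, -0.0, 18.1] dr [0.0, -8.0, 0.0]
  -> [0.564  0.3276 0.0709] rem deg 0.02
dp [-6.5, -0.0, 16.1] dr [0.0, -8.0, 0.0]
  -> [0.564  0.3276 0.0709] rem deg 0.02
dp [0.1, -0.0, -60.0] dr [0.0, -0.0, 0.0]
  -> [0.5648 0.336  0.1303] rem deg 0.02
time_s: 8.47
position: [0.5645, 0.3339, 0.0956]
tcp_rot: [0.739, 0.674, 0.001, -0.001]
ft_force: [0.2, -1.2, -7.5]
gripper_width: 0.105
grip_force: 80.1
time_s: 8.88
position: [0.5653, 0.3343, 0.0924]
tcp_rot: [0.739, 0.674, 0.002, -0.0]
ft_force: [-0.8, -0.5, -6.3]
gripper_width: 0.106
grip_force: 79.9
```

```bash
python3 -m jog '[{"dp":[-0.7,0,2],"dr":[0,-0.8,0]},{"dp":[-1.4,0,4],"dr":[0,-1.6,0]},{"dp":[-2,0,6],"dr":[0,-2.4,0]},{"dp":[-2.7,0,8],"dr":[0,-3.2,0]},{"dp":[-3.4,0,10],"dr":[0,-4,0]}]'
python3 -m jog '[{"dp":[-0.5,0,1.7],"dr":[0,-0.8,0]},{"dp":[-1,0,3.3],"dr":[0,-1.6,0]},{"dp":[-1.5,0,5],"dr":[0,-2.4,0]},{"dp":[-2,0,6.6],"dr":[0,-3.2,0]},{"dp":[-2.5,0,8.3],"dr":[0,-4,0]}]'
python3 -m jog '[{"dp":[0,0,0],"dr":[0,0,0]},{"dp":[0,0,0],"dr":[0,0,0]},{"dp":[0,0,0],"dr":[0,0,0]}]'
python3 - <<'E'
from plan import *
from workcell import capture
c=capture("wrist");cv2.imwrite("pics/w4.png",cv2.cvtColor(c["img"],cv2.COLOR_RGB2BGR))
for th in(0,-.14):
  E=tray(TR,[[.052,.165,-.051],[-.052,.165,-.051],[.052,.165,-.065],[-.052,.165,-.065]],th)
  print(cv2.projectPoints(E,c["rvec"],c["tvec"],c["K"],None)[0][:,0].round(0).tolist())
E
```

```text
time_s: 9.3
position: [0.5648, 0.331, 0.0819]
tcp_rot: [0.738, 0.674, -0.025, 0.024]
ft_force: [0.5, 0.4, -6.0]
gripper_width: 0.105
grip_force: 80.2
time_s: 9.72
position: [0.5645, 0.3279, 0.0739]
tcp_rot: [0.737, 0.672, -0.05, 0.047]
ft_force: [-1.3, -1.1, -5.5]
gripper_width: 0.107
grip_force: 80.2
time_s: 9.97
position: [0.5645, 0.328, 0.0739]
tcp_rot: [0.737, 0.672, -0.05, 0.047]
ft_force: [0.4, -0.4, -6.3]
gripper_width: 0.104
grip_force: 80.0
[[457.0, 192.0], [195.0, 191.0], [445.0, 183.0], [206.0, 183.0]]
[[437.0, 197.0], [214.0, 197.0], [428.0, 193.0], [223.0, 193.0]]
```

View pics/w4.png

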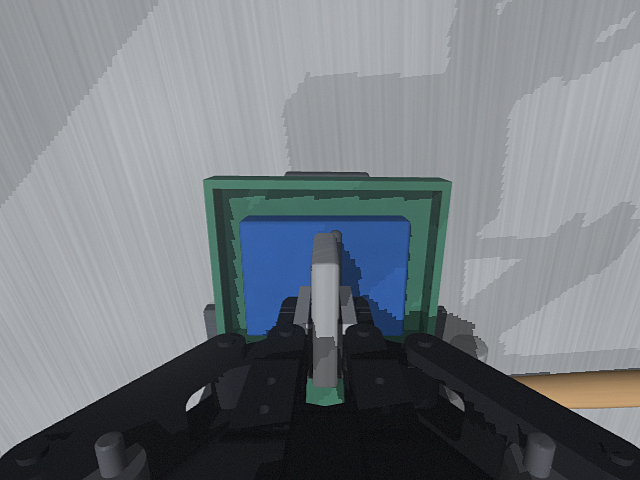

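The tray has followed down to about −0.13 rad. The weight is centred in the pan: slab columns 241–410, rim 214–440, with a gap of about 10 mm to the end wall. I'll press down the last millimetres, then release.

```bash
python3 -m jog '[{"dp":[0,0,1],"dr":[0,0,0]},{"dp":[0,0,2],"dr":[0,0,0]},{"dp":[0,0,2],"dr":[0,0,0]},{"dp":[0,0,2],"dr":[0,0,0]}]'
python3 -m jog '[{"dp":[0,0,0.5],"dr":[0,0,0]},{"dp":[0,0,1],"dr":[0,0,0]},{"dp":[0,0,1],"dr":[0,0,0]},{"dp":[0,0,1],"dr":[0,0,0]}]'
```

```text
time_s: 10.35
position: [0.5644, 0.3274, 0.072]
tcp_rot: [0.737, 0.672, -0.05, 0.047]
ft_force: [-0.2, 0.4, -6.6]
gripper_width: 0.105
grip_force: 80.1
time_s: 10.68
position: [0.5645, 0.3274, 0.071]
tcp_rot: [0.737, 0.672, -0.05, 0.047]
ft_force: [0.2, 0.1, -6.1]
gripper_width: 0.102
grip_force: 80.1
```

```bash
for i in 1 2 ; do :; done
python3 -m jog '[{"dp":[0,0,0.5],"dr":[0,0,0]},{"dp":[0,0,1],"dr":[0,0,0]},{"dp":[0,0,1],"dr":[0,0,0]},{"dp":[0,0,1],"dr":[0,0,0]}]'
python3 -m jog '[{"dp":[0,0,0.5],"dr":[0,0,0]},{"dp":[0,0,1],"dr":[0,0,0]},{"dp":[0,0,1],"dr":[0,0,0]},{"dp":[0,0,1],"dr":[0,0,0]}]'
python3 - <<'E'
from plan import *
from workcell import capture
c=capture("scene");im=cv2.cvtColor(c["img"],cv2.COLOR_RGB2BGR)
cv2.imwrite("pics/s2.png",cv2.resize(im[200:330,330:530],None,fx=4,fy=4,interpolation=cv2.INTER_CUBIC))
for th in (0,-.07,-.14): print(th,((proj(tray(TR,[[.056,-.169,-.051],[-.056,-.169,-.051],[.056,.169,-.051],[-.056,.169,-.051]],th),"scene")-[330,200])*4).round(0).tolist())
E
```

```text
time_s: 11.02
position: [0.5646, 0.3274, 0.0707]
tcp_rot: [0.737, 0.672, -0.05, 0.047]
ft_force: [-1.2, 0.1, -0.2]
gripper_width: 0.105
grip_force: 80.9
time_s: 11.35
position: [0.5646, 0.3274, 0.0706]
tcp_rot: [0.737, 0.672, -0.049, 0.047]
ft_force: [-2.9, -0.4, 5.6]
gripper_width: 0.108
grip_force: 81.9
0 [[86.0, 218.0], [154.0, 81.0], [641.0, 440.0], [685.0, 281.0]]
-0.07 [[82.0, 206.0], [152.0, 69.0], [627.0, 445.0], [672.0, 288.0]]
-0.14 [[80.0, 194.0], [150.0, 56.0], [612.0, 450.0], [658.0, 294.0]]
```

View pics/s2.png

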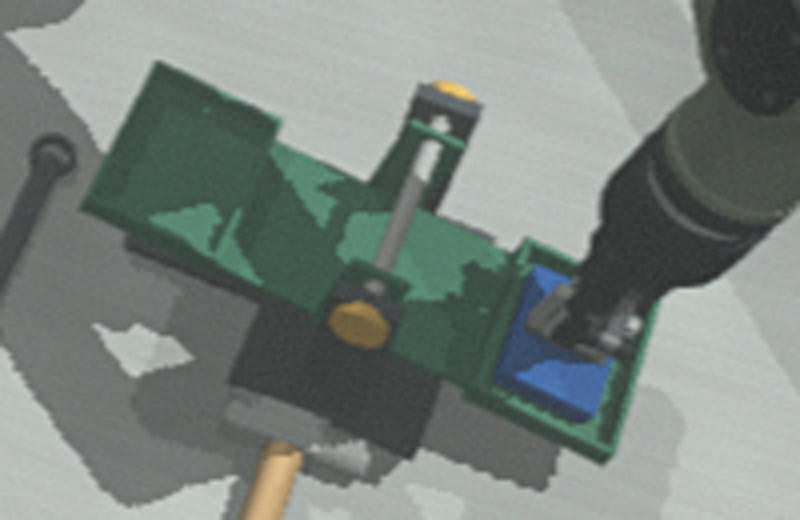

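The tray is at its stop (corners match −0.14 rad), the weight sits in the pan and contact force is reached. Releasing.

```bash
python3 -m jog '[{"dp":[0,0,-1],"dr":[0,0,0]},{"dp":[0,0,-1],"dr":[0,0,0]}]'
python3 -m jog '[{"dp":[0,0,0],"dr":[0,0,0]},{"dp":[0,0,0],"dr":[0,0,0]},{"dp":[0,0,0],"dr":[0,0,0]},{"dp":[0,0,0],"dr":[0,0,0]},{"dp":[0,0,0],"dr":[0,0,0]}]' 130
python3 -m jog '[{"dp":[0,0,-15],"dr":[0,0,0]},{"dp":[0,0,-35],"dr":[0,0,0]},{"dp":[0,0,-70],"dr":[0,0,0]},{"dp":[0,0,-100],"dr":[0,0,0]},{"dp":[0,0,-130],"dr":[0,0,0]}]'
python3 -m jog '[{"dp":[0,0,0],"dr":[0,0,0]},{"dp":[0,0,0],"dr":[0,0,0]}]'
python3 - <<'E'
from plan import *
from workcell import capture
c=capture("wrist");im=cv2.cvtColor(c["img"],cv2.COLOR_RGB2BGR)
cv2.imwrite("pics/w5.png",im)
E=tray(TR,[[.052,.165,-.051],[-.052,.165,-.051],[.052,.085,-.051],[-.052,.085,-.051],[.04,.155,-.049],[-.04,.155,-.049],[.04,.095,-.049],[-.04,.095,-.049]],-.14)
print(cv2.projectPoints(E,c["rvec"],c["tvec"],c["K"],None)[0][:,0].round(0).tolist())
g=rackw(RK,[[-.0005,.004,.024+.080]])[0]
plan([((.47,.2,.27),Rp(0)),((.46,-.20,.27),Rg()),(g,Rg())],maxd=190)
E
```

```text
time_s: 11.57
position: [0.5646, 0.3274, 0.0706]
tcp_rot: [0.737, 0.672, -0.05, 0.047]
ft_force: [-0.8, -0.6, 2.5]
gripper_width: 0.105
grip_force: 81.5
time_s: 11.98
position: [0.5646, 0.3273, 0.07]
tcp_rot: [0.737, 0.672, -0.05, 0.047]
ft_force: [0.0, -0.4, 0.7]
gripper_width: 0.491
grip_force: 0.0
time_s: 12.4
position: [0.5659, 0.3451, 0.2003]
tcp_rot: [0.737, 0.672, -0.05, 0.047]
ft_force: [0.3, 0.8, 0.4]
gripper_width: 0.487
grip_force: 0.0
time_s: 12.57
position: [0.5667, 0.3457, 0.201]
tcp_rot: [0.737, 0.673, -0.048, 0.047]
ft_force: [-0.5, -0.7, 0.1]
gripper_width: 0.492
grip_force: 0.0
[[386.0, 175.0], [261.0, 175.0], [382.0, 266.0], [265.0, 266.0], [372.0, 188.0], [276.0, 188.0], [369.0, 256.0], [278.0, 256.0]]
dp [-161.0, -82.0, -50.0] dr [0.1, 7.8, 0.1]
  -> [0.4701 0.2004 0.2703] rem deg 0.05
dp [-133.0, 9.0, 0.0] dr [-10.0, 0.2, -0.7]
dp [-133.0, 7.0, 1.0] dr [-10.0, 0.2, -0.7]
dp [-134.0, 6.0, 2.0] dr [-10.0, 0.2, -0.7]
  -> [ 0.4603 -0.2001  0.2701] rem deg 0.03
dp [-27.0, 8.0, 132.0] dr [0.0, -0.0, -0.0]
  -> [ 0.5316 -0.2311  0.1598] rem deg 0.03
```

View pics/w5.png

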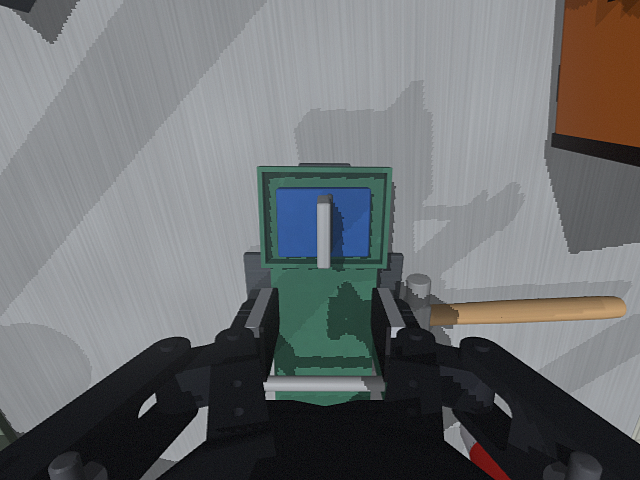

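The slab top is at columns 277–371, rows 187–258, against a prediction for perfect centring of 276–372, 188–256. The first weight is in place. Going for the middle one.

```bash
python3 -m jog '[{"dp":[-32,-16,-15],"dr":[0,1.6,0]},{"dp":[-64,-32,-25],"dr":[0,3.2,0]},{"dp":[-96,-48,-35],"dr":[0,4.8,0]},{"dp":[-128,-65,-45],"dr":[0,6.4,0]},{"dp":[-161,-82,-50],"dr":[0.1,7.8,0.1]}]'
python3 -m jog '[{"dp":[-27,2,0],"dr":[-2,0,0]},{"dp":[-54,4,0],"dr":[-4,0,0]},{"dp":[-81,6,0],"dr":[-6,0,-0.4]},{"dp":[-107,8,0],"dr":[-8,0.2,-0.6]},{"dp":[-133,9,0],"dr":[-10,0.2,-0.7]}]'
python3 -m jog '[{"dp":[-27,1,0],"dr":[-2,0,0]},{"dp":[-54,3,0],"dr":[-4,0,0]},{"dp":[-81,4,0],"dr":[-6,0,-0.4]},{"dp":[-107,6,0],"dr":[-8,0.2,-0.6]},{"dp":[-133,7,1],"dr":[-10,0.2,-0.7]}]'
python3 -m jog '[{"dp":[-27,1,0],"dr":[-2,0,0]},{"dp":[-54,3,0],"dr":[-4,0,0]},{"dp":[-81,4,1],"dr":[-6,0,-0.4]},{"dp":[-107,5,2],"dr":[-8,0.2,-0.6]},{"dp":[-134,6,2],"dr":[-10,0.2,-0.7]}]'
python3 -m jog '[{"dp":[-6,2,30],"dr":[0,0,0]},{"dp":[-12,4,60],"dr":[0,0,0]},{"dp":[-18,6,90],"dr":[0,0,0]},{"dp":[-27,8,125],"dr":[0,0,0]},{"dp":[-27,8,132],"dr":[0,0,0]}]'
python3 -m jog '[{"dp":[0,0,0],"dr":[0,0,0]},{"dp":[0,0,0],"dr":[0,0,0]},{"dp":[0,0,0],"dr":[0,0,0]}]'
python3 - <<'E'
from plan import *
from workcell import capture
plan([(rackw(RK,[[-.0005,.004,.024+.080]])[0],Rg())],dec=1)
c=capture("wrist");im=cv2.cvtColor(c["img"],cv2.COLOR_RGB2BGR)
cv2.imwrite("pics/w6.png",im)
for v in([-.0005,.004],):
    print(cv2.projectPoints(rackw(RK,np.array([[.005,.025,.061],[.005,-.025,.061],[-.005,.025,.061],[-.005,-.025,.061],[.04,.03,.016],[-.04,.03,.016],[.04,-.03,.016],[-.04,-.03,.016]])+[*v,0]),c["rvec"],c["tvec"],c["K"],None)[0][:,0].round(0).tolist())
E
```

```text
time_s: 13.03
position: [0.4687, 0.1991, 0.2694]
tcp_rot: [0.739, 0.674, -0.001, -0.0]
ft_force: [0.7, -0.5, -0.5]
gripper_width: 0.491
grip_force: 0.0
time_s: 13.45
position: [0.4656, 0.0656, 0.2685]
tcp_rot: [0.732, 0.675, 0.059, 0.063]
ft_force: [0.2, 0.7, 0.1]
gripper_width: 0.488
grip_force: 0.0
time_s: 13.87
position: [0.462, -0.0672, 0.2687]
tcp_rot: [0.72, 0.672, 0.119, 0.126]
ft_force: [0.2, -0.5, 0.5]
gripper_width: 0.493
grip_force: 0.0
time_s: 14.28
position: [0.4589, -0.2009, 0.2682]
tcp_rot: [0.702, 0.664, 0.178, 0.187]
ft_force: [0.6, 0.7, -0.1]
gripper_width: 0.489
grip_force: 0.0
time_s: 14.7
position: [0.5304, -0.231, 0.1532]
tcp_rot: [0.703, 0.664, 0.176, 0.183]
ft_force: [0.2, -0.7, -1.9]
gripper_width: 0.492
grip_force: 0.0
time_s: 14.95
position: [0.5313, -0.2309, 0.1609]
tcp_rot: [0.701, 0.664, 0.178, 0.189]
ft_force: [0.3, 0.4, 0.2]
gripper_width: 0.489
grip_force: 0.0
dp [-0.2, -0.3, 1.1] dr [0.1, 0.0, 0.0]
  -> [ 0.5316 -0.2311  0.1598] rem deg 0.06
[[333.0, 229.0], [332.0, 310.0], [315.0, 229.0], [316.0, 309.0], [382.0, 207.0], [266.0, 207.0], [378.0, 287.0], [270.0, 287.0]]
```

View pics/w6.png

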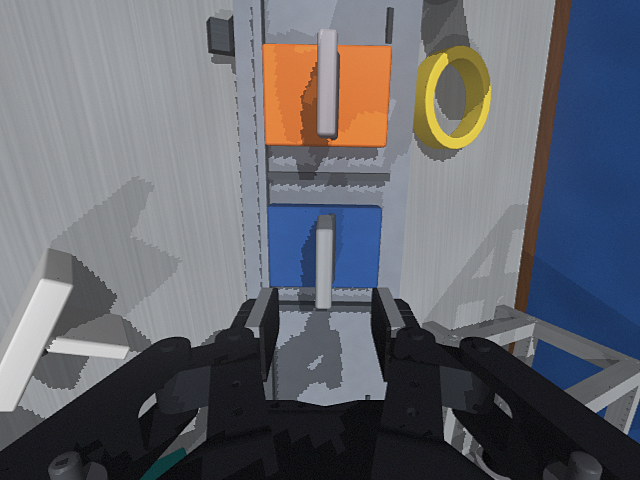

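The blue slab is at 268–381, 206–287 (predicted 266–382, 207–287). Aligned, so I'll descend, grip and lift.

```bash
python3 -m jog '[{"dp":[0,0,20],"dr":[0,0,0]},{"dp":[0,0,40],"dr":[0,0,0]},{"dp":[0,0,60],"dr":[0,0,0]},{"dp":[0,0,75],"dr":[0,0,0]},{"dp":[0,0,80],"dr":[0,0,0]}]'
python3 -m jog '[{"dp":[0,0,0],"dr":[0,0,0]},{"dp":[0,0,0],"dr":[0,0,0]},{"dp":[0,0,0],"dr":[0,0,0]},{"dp":[0,0,0],"dr":[0,0,0]},{"dp":[0,0,0],"dr":[0,0,0]}]' 255 80
python3 -m jog '[{"dp":[0,0,0],"dr":[0,0,0]},{"dp":[0,0,0],"dr":[0,0,0]},{"dp":[0,0,0],"dr":[0,0,0]}]' 255 80
python3 -m jog '[{"dp":[0,0,-6],"dr":[0,0,0]},{"dp":[0,0,-15],"dr":[0,0,0]},{"dp":[0,0,-30],"dr":[0,0,0]},{"dp":[0,0,-50],"dr":[0,0,0]},{"dp":[0,0,-70],"dr":[0,0,0]}]'
python3 -m jog '[{"dp":[0,0,-20],"dr":[0,0,0]},{"dp":[0,0,-40],"dr":[0,0,0]},{"dp":[0,0,-60],"dr":[0,0,0]},{"dp":[0,0,-75],"dr":[0,0,0]},{"dp":[0,0,-80],"dr":[0,0,0]}]'
python3 -m jog '[{"dp":[0,0,0],"dr":[0,0,0]},{"dp":[0,0,0],"dr":[0,0,0]},{"dp":[0,0,0],"dr":[0,0,0]}]'
python3 - <<'E'
from plan import *
from workcell import capture
c=capture("wrist");im=cv2.cvtColor(c["img"],cv2.COLOR_RGB2BGR)
hsv=cv2.cvtColor(im,cv2.COLOR_BGR2HSV);m=cv2.inRange(hsv,(100,120,40),(125,255,255));m[:,480:]=0
n,l,s,_=cv2.connectedComponentsWithStats(m)
print([x.tolist() for x in s[1:] if x[4]>800])
o=get_obs();p=np.array(o["position"]);r=R.from_quat(o["tcp_rot"])
for v in([.0007,.0075,-.027],[0,.002,-.025]):
  C=np.array([[.04,.03,.016],[-.04,.03,.016],[.04,-.03,.016],[-.04,-.03,.016]])+v
  print(cv2.projectPoints(p+(r*FL.inv()).apply(C),c["rvec"],c["tvec"],c["K"],None)[0][:,0].round(0).tolist())
E
```

```text
time_s: 15.42
position: [0.5717, -0.2329, 0.0905]
tcp_rot: [0.702, 0.664, 0.178, 0.188]
ft_force: [-0.2, 0.7, 0.2]
gripper_width: 0.491
grip_force: 0.0
time_s: 15.83
position: [0.5711, -0.2334, 0.092]
tcp_rot: [0.701, 0.664, 0.178, 0.189]
ft_force: [-6.8, 0.9, 7.0]
gripper_width: 0.108
grip_force: 79.4
time_s: 16.08
position: [0.5711, -0.2334, 0.092]
tcp_rot: [0.701, 0.664, 0.178, 0.189]
ft_force: [-6.5, 0.2, 7.4]
gripper_width: 0.105
grip_force: 79.4
time_s: 16.5
position: [0.5343, -0.2302, 0.1498]
tcp_rot: [0.702, 0.665, 0.177, 0.185]
ft_force: [0.6, -0.0, -7.0]
gripper_width: 0.109
grip_force: 78.3
time_s: 16.92
position: [0.495, -0.2288, 0.2215]
tcp_rot: [0.702, 0.664, 0.177, 0.188]
ft_force: [-0.5, -0.7, -6.9]
gripper_width: 0.102
grip_force: 78.6
time_s: 17.17
position: [0.496, -0.2286, 0.2188]
tcp_rot: [0.702, 0.664, 0.177, 0.186]
ft_force: [0.5, 0.1, -7.5]
gripper_width: 0.103
grip_force: 78.6
[[240, 229, 170, 114, 12160]]
[[413.0, 220.0], [240.0, 219.0], [404.0, 335.0], [248.0, 335.0]]
[[412.0, 232.0], [238.0, 232.0], [403.0, 347.0], [246.0, 346.0]]
```

Run:
```python
from plan import *
T=lambda h,th:(tray(TR,[[-.0007,-.1255,-.065+h+.027]],th)[0],Rp(th))
c=plan([((.48,-.10,.28),Rp(0)),T(.1,-.14)],maxd=190)
plan([T(.03,-.14)],dec=1,cur=c)
```

```text
dp [64.0, 5.0, -32.0] dr [14.9, -0.3, 1.0]
dp [63.0, -4.0, -33.0] dr [14.9, -0.3, 1.1]
  -> [ 0.4804 -0.1005  0.2803] rem deg 0.05
dp [103.0, 22.0, 38.0] dr [0.0, -4.0, -0.0]
dp [106.0, 22.0, 31.0] dr [0.0, -4.1, -0.0]
  -> [0.5434 0.1011 0.2041] rem deg 0.05
dp [0.3, -0.4, 70.1] dr [0.0, 0.0, -0.0]
  -> [0.5421 0.0917 0.1346] rem deg 0.05
```

```bash
python3 -m jog '[{"dp":[13,1,-7],"dr":[3,0,0.2]},{"dp":[26,2,-13],"dr":[6,0,0.4]},{"dp":[39,3,-20],"dr":[9,0,0.6]},{"dp":[52,4,-26],"dr":[12,-0.3,0.8]},{"dp":[64,5,-32],"dr":[14.9,-0.3,1]}]'
python3 -m jog '[{"dp":[13,-1,-7],"dr":[3,0,0.2]},{"dp":[26,-2,-13],"dr":[6,0,0.4]},{"dp":[39,-3,-20],"dr":[9,0,0.6]},{"dp":[52,-4,-26],"dr":[12,-0.3,0.8]},{"dp":[63,-4,-33],"dr":[14.9,-0.3,1.1]}]'
python3 -m jog '[{"dp":[20,4,8],"dr":[0,-0.8,0]},{"dp":[41,9,15],"dr":[0,-1.6,0]},{"dp":[62,13,23],"dr":[0,-2.4,0]},{"dp":[83,18,30],"dr":[0,-3.2,0]},{"dp":[103,22,38],"dr":[0,-4,0]}]'
python3 -m jog '[{"dp":[21,4,6],"dr":[0,-0.8,0]},{"dp":[42,9,12],"dr":[0,-1.6,0]},{"dp":[64,13,19],"dr":[0,-2.4,0]},{"dp":[85,18,25],"dr":[0,-3.2,0]},{"dp":[106,22,31],"dr":[0,-4.1,0]}]'
python3 -m jog '[{"dp":[0,0,0],"dr":[0,0,0]},{"dp":[0,0,0],"dr":[0,0,0]},{"dp":[0,0,0],"dr":[0,0,0]}]'
python3 -m jog '[{"dp":[0,0,15],"dr":[0,0,0]},{"dp":[0,0,30],"dr":[0,0,0]},{"dp":[0,0,45],"dr":[0,0,0]},{"dp":[0,0,60],"dr":[0,0,0]},{"dp":[0,0,70],"dr":[0,0,0]}]'
python3 -m jog '[{"dp":[0,0,0],"dr":[0,0,0]},{"dp":[0,0,0],"dr":[0,0,0]},{"dp":[0,0,0],"dr":[0,0,0]}]'
python3 - <<'E'
from plan import *
T=lambda h,th:(tray(TR,[[-.0007,-.1255,-.065+h+.027]],th)[0],Rp(th))
c=plan([T(.03,-.14)],dec=1)
plan([T(.004,-.14),T(0,-.07),T(0,0)],dec=1,cur=T(.03,-.14))
E
```

```text
time_s: 17.63
position: [0.4886, -0.1636, 0.2502]
tcp_rot: [0.727, 0.675, 0.089, 0.094]
ft_force: [-0.1, 0.3, -6.0]
gripper_width: 0.106
grip_force: 78.9
time_s: 18.05
position: [0.4814, -0.0995, 0.281]
tcp_rot: [0.739, 0.674, 0.0, 0.0]
ft_force: [-0.5, -0.2, -7.9]
gripper_width: 0.11
grip_force: 78.9
time_s: 18.47
position: [0.5136, 0.0014, 0.2424]
tcp_rot: [0.739, 0.673, -0.024, 0.025]
ft_force: [0.4, 0.3, -7.0]
gripper_width: 0.106
grip_force: 79.0
time_s: 18.88
position: [0.545, 0.1027, 0.2037]
tcp_rot: [0.737, 0.672, -0.051, 0.049]
ft_force: [0.3, -0.6, -6.3]
gripper_width: 0.105
grip_force: 79.0
time_s: 19.13
position: [0.5443, 0.101, 0.2044]
tcp_rot: [0.737, 0.672, -0.052, 0.049]
ft_force: [-0.7, -0.1, -7.0]
gripper_width: 0.106
grip_force: 79.0
time_s: 19.55
position: [0.543, 0.0896, 0.1349]
tcp_rot: [0.738, 0.671, -0.052, 0.049]
ft_force: [-0.5, 0.0, -7.4]
gripper_width: 0.105
grip_force: 78.9
time_s: 19.8
position: [0.5442, 0.0906, 0.137]
tcp_rot: [0.738, 0.671, -0.05, 0.05]
ft_force: [-0.2, 0.6, -7.3]
gripper_width: 0.104
grip_force: 78.9
dp [1.3, -2.2, 2.3] dr [0.3, 0.1, -0.1]
  -> [0.5421 0.0917 0.1345] rem deg 0.03
dp [0.0, 0.0, 26.0] dr [0.0, 0.0, 0.0]
  -> [0.5418 0.0881 0.1088] rem deg 0.0
dp [3.0, 0.0, 12.7] dr [0.0, 4.0, -0.0]
  -> [0.5419 0.0893 0.0959] rem deg 0.01
dp [2.9, 0.0, 8.7] dr [0.0, 4.0, -0.0]
  -> [0.5421 0.0916 0.087 ] rem deg 0.02
```

```bash
python3 -m jog '[{"dp":[0.5,-1.3,5],"dr":[0,0,0]},{"dp":[0.5,-1.3,10],"dr":[0,0,0]},{"dp":[0.5,-1.3,15],"dr":[0,0,0]},{"dp":[0.5,-1.3,20],"dr":[0,0,0]},{"dp":[0.5,-1.3,23],"dr":[0,0,0]}]'
python3 -m jog '[{"dp":[0,0,0],"dr":[0,0,0]},{"dp":[0,0,0],"dr":[0,0,0]}]'
python3 - <<'E'
from plan import *
from workcell import capture
T=lambda h,th:(tray(TR,[[-.0007,-.1255,-.065+h+.027]],th)[0],Rp(th))
c=plan([T(.0,-.14)],dec=1)
c=capture("wrist");im=cv2.cvtColor(c["img"],cv2.COLOR_RGB2BGR)
cv2.imwrite("pics/w7.png",im)
E=tray(TR,[[.052,-.085,-.051],[-.052,-.085,-.051],[.052,-.165,-.051],[-.052,-.165,-.051]],-.14)
print(cv2.projectPoints(E,c["rvec"],c["tvec"],c["K"],None)[0][:,0].round(0).tolist())
E
```

```text
time_s: 20.22
position: [0.5415, 0.0879, 0.1123]
tcp_rot: [0.737, 0.672, -0.052, 0.049]
ft_force: [0.3, -0.3, -6.5]
gripper_width: 0.105
grip_force: 79.2
time_s: 20.38
position: [0.5418, 0.088, 0.1129]
tcp_rot: [0.737, 0.672, -0.052, 0.049]
ft_force: [0.6, -0.6, -5.8]
gripper_width: 0.11
grip_force: 79.0
dp [0.7, -0.0, 7.9] dr [0.2, 0.1, -0.1]
  -> [0.5418 0.0875 0.1049] rem deg 0.07
[[433.0, 207.0], [219.0, 207.0], [420.0, 351.0], [232.0, 351.0]]
```

View pics/w7.png

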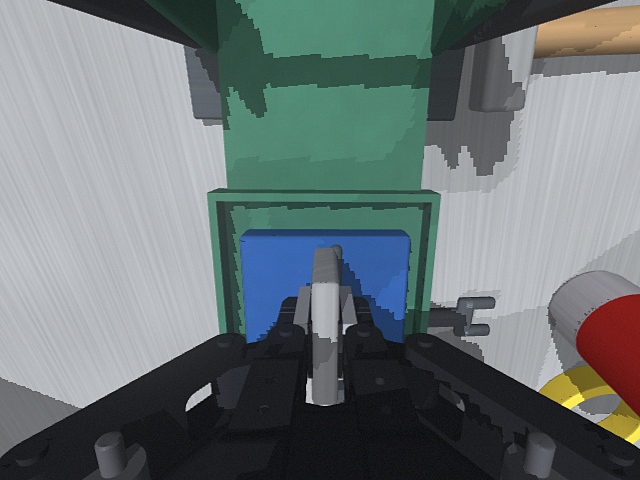

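The pan's inner rim is at columns 219–431, far edge row 203, and the slab's far edge is at row 230 (columns 241–410). So the weight is aligned and perhaps 1–2 mm outward. I'll shift it 1.5 mm, touch down and follow the arc to level.

```bash
python3 -m jog '[{"dp":[1.5,0,2],"dr":[0,0,0]},{"dp":[1.5,0,4],"dr":[0,0,0]},{"dp":[1.5,0,6],"dr":[0,0,0]},{"dp":[1.5,0,7],"dr":[0,0,0]},{"dp":[1.5,0,8],"dr":[0,0,0]}]'
python3 -m jog '[{"dp":[0.6,0,1.8],"dr":[0,0.8,0]},{"dp":[1.2,0,3.5],"dr":[0,1.6,0]},{"dp":[1.8,0,5.2],"dr":[0,2.4,0]},{"dp":[2.4,0,7],"dr":[0,3.2,0]},{"dp":[3,0,8.7],"dr":[0,4,0]}]'
python3 -m jog '[{"dp":[0.6,0,1.8],"dr":[0,0.8,0]},{"dp":[1.2,0,3.5],"dr":[0,1.6,0]},{"dp":[1.7,0,5.2],"dr":[0,2.4,0]},{"dp":[2.3,0,7],"dr":[0,3.2,0]},{"dp":[2.9,0,8.7],"dr":[0,4,0]}]'
python3 -m jog '[{"dp":[0,0,0],"dr":[0,0,0]},{"dp":[0,0,0],"dr":[0,0,0]},{"dp":[0,0,0],"dr":[0,0,0]}]'
cat > chk.py <<'E'
# tray angle: top-camera green outline matched over th
from plan import *
from workcell import capture
import sys
c=capture("scene");im=cv2.cvtColor(c["img"],cv2.COLOR_RGB2BGR);hsv=cv2.cvtColor(im,cv2.COLOR_BGR2HSV)
m=cv2.inRange(hsv,(60,70,30),(90,255,255));m[:,:335]=0;m[:205]=0;m[330:]=0;m[:,520:]=0
n,l,s,_=cv2.connectedComponentsWithStats(m);k=1+np.argmax(s[1:,4]);pts=np.argwhere(m>0)[:,::-1].astype(float)
ur=lambda a,b:[pts[np.argmax(pts@[a,b])].tolist()]
print("extremes L,T,R,B",ur(-1,0),ur(0,-1),ur(1,0),ur(0,1),s[k].tolist())
for th in(-.14,-.05,0,.05): print(th,proj(tray(TR,[[.056,-.169,-.051],[-.056,-.169,-.051],[.056,.169,-.051],[-.056,.169,-.051]],th),"scene").round(1).tolist())
E
python3 chk.py
```

```text
time_s: 20.85
position: [0.5418, 0.0883, 0.1049]
tcp_rot: [0.737, 0.672, -0.052, 0.049]
ft_force: [0.3, 1.5, -7.2]
gripper_width: 0.103
grip_force: 79.0
time_s: 21.27
position: [0.5424, 0.0902, 0.0964]
tcp_rot: [0.739, 0.673, -0.025, 0.025]
ft_force: [-1.9, 1.3, -1.2]
gripper_width: 0.106
grip_force: 80.0
time_s: 21.68
position: [0.5427, 0.0926, 0.0871]
tcp_rot: [0.739, 0.673, 0.001, 0.002]
ft_force: [-0.0, 2.3, -0.3]
gripper_width: 0.106
grip_force: 80.2
time_s: 21.93
position: [0.5426, 0.0922, 0.0872]
tcp_rot: [0.739, 0.673, 0.0, 0.002]
ft_force: [0.3, 1.0, -0.1]
gripper_width: 0.11
grip_force: 80.0
extremes L,T,R,B [[354.0, 253.0]] [[370.0, 221.0]] [[500.0, 273.0]] [[487.0, 310.0]] [361, 229, 100, 66, 1995]
-0.14 [[350.0, 248.5], [367.5, 214.0], [483.1, 312.5], [494.4, 273.6]]
-0.05 [[350.8, 252.4], [368.1, 218.1], [487.8, 311.0], [499.0, 271.6]]
0 [[351.5, 254.5], [368.6, 220.4], [490.2, 309.9], [501.3, 270.4]]
0.05 [[352.3, 256.7], [369.3, 222.6], [492.5, 308.8], [503.6, 269.0]]
```

Tray is near level (about −0.02 rad) and carries the weight (wrist force ≈ 0). Releasing.

```bash
python3 -m jog '[{"dp":[0,0,0],"dr":[0,0,0]},{"dp":[0,0,0],"dr":[0,0,0]},{"dp":[0,0,0],"dr":[0,0,0]},{"dp":[0,0,0],"dr":[0,0,0]},{"dp":[0,0,0],"dr":[0,0,0]}]' 130
python3 -m jog '[{"dp":[0,0,-12],"dr":[0,0,0]},{"dp":[0,0,-30],"dr":[0,0,0]},{"dp":[0,0,-60],"dr":[0,0,0]},{"dp":[0,0,-95],"dr":[0,0,0]},{"dp":[0,0,-130],"dr":[0,0,0]}]'
for i in 1 2 3; do python3 -m jog '[{"dp":[0,0,0],"dr":[0,0,0]},{"dp":[0,0,0],"dr":[0,0,0]},{"dp":[0,0,0],"dr":[0,0,0]},{"dp":[0,0,0],"dr":[0,0,0]},{"dp":[0,0,0],"dr":[0,0,0]}]' | grep -E 'time|posi'; done
python3 chk.py
cat > chk2.py <<'E'
from plan import *
from workcell import capture
c=capture("wrist");im=cv2.cvtColor(c["img"],cv2.COLOR_RGB2BGR);hsv=cv2.cvtColor(im,cv2.COLOR_BGR2HSV)
def box(lo,hi,y1=300):
    m=cv2.inRange(hsv,lo,hi);m[y1:]=0;m[:,:200]=0;m[:,450:]=0;s=cv2.connectedComponentsWithStats(m)[2][1:];return [x.tolist() for x in s if x[4]>400]
print("blue",box((100,120,40),(125,255,255)),"green",box((60,60,25),(90,255,255)))
for th in(-.05,0,.05):
    E=tray(TR,[[.04,-.095,-.049],[-.04,-.155,-.049],[.056,-.081,-.051],[-.056,-.169,-.051]],th)
    print(th,cv2.projectPoints(E,c["rvec"],c["tvec"],c["K"],None)[0][:,0].round(0).tolist())
E
python3 chk2.py
```

```text
time_s: 22.4
position: [0.5425, 0.0923, 0.0872]
tcp_rot: [0.739, 0.673, 0.0, 0.002]
ft_force: [0.2, 0.7, -0.1]
gripper_width: 0.489
grip_force: 0.0
time_s: 22.82
position: [0.5414, 0.0926, 0.2181]
tcp_rot: [0.739, 0.673, -0.0, 0.002]
ft_force: [0.8, 0.7, -0.9]
gripper_width: 0.488
grip_force: 0.0
time_s: 23.23
position: [0.5411, 0.0926, 0.2155]
time_s: 23.65
position: [0.5419, 0.0927, 0.217]
time_s: 24.07
position: [0.542, 0.0927, 0.2171]
extremes L,T,R,B [[354.0, 255.0]] [[371.0, 223.0]] [[502.0, 271.0]] [[490.0, 310.0]] [354, 230, 107, 65, 1897]
-0.14 [[350.0, 248.5], [367.5, 214.0], [483.1, 312.5], [494.4, 273.6]]
-0.05 [[350.8, 252.4], [368.1, 218.1], [487.8, 311.0], [499.0, 271.6]]
0 [[351.5, 254.5], [368.6, 220.4], [490.2, 309.9], [501.3, 270.4]]
0.05 [[352.3, 256.7], [369.3, 222.6], [492.5, 308.8], [503.6, 269.0]]
blue [[278, 190, 95, 69, 5405]] green [[260, 0, 132, 38, 4837], [231, 9, 189, 263, 22431]]
-0.05 [[374.0, 199.0], [279.0, 269.0], [394.0, 182.0], [262.0, 284.0]]
0 [[373.0, 196.0], [280.0, 264.0], [393.0, 178.0], [263.0, 278.0]]
0.05 [[373.0, 192.0], [281.0, 258.0], [392.0, 175.0], [265.0, 271.0]]
```

```bash
python3 -m jog '[{"dp":[-15,-15,-15],"dr":[0,0,0]},{"dp":[-35,-35,-35],"dr":[0,0,0]},{"dp":[-60,-50,-50],"dr":[0,0,0]},{"dp":[-90,-75,-60],"dr":[0,0,0]},{"dp":[-120,-100,-70],"dr":[0,0,0]}]' | grep posi
python3 -m jog '[{"dp":[-25,-15,0],"dr":[0,0,0]},{"dp":[-50,-30,0],"dr":[0,0,0]},{"dp":[-75,-50,0],"dr":[0,0,0]},{"dp":[-100,-65,0],"dr":[0,0,0]},{"dp":[-120,-80,0],"dr":[0,0,0]}]' | grep posi
cat > chk3.py <<'E'
from plan import *
from workcell import capture
i0=cv2.imread("pics/top0.png");s0=cv2.imread("pics/scene0.png")
def hue(im): return cv2.inRange(cv2.cvtColor(im,cv2.COLOR_BGR2HSV),(60,60,20),(95,255,255))
def ext(im,x0,x1,y0,y1):
    p=np.argwhere(hue(im)[y0:y1,x0:x1]>0)[:,::-1]+[x0,y0]
    return [p[np.argsort(p@np.array(d))[-12:]].mean(0).round(1).tolist() for d in((-1,.2),(-.4,-1),(1,-.2),(.4,1))]
for k in range(2):
  for n,a,b in(("scene",s0,(335,520,205,330)),("top",i0,(95,285,205,305))):
    c=cv2.cvtColor(capture(n)["img"],cv2.COLOR_RGB2BGR)
    print(n,"start",ext(a,*b));print(n,"now  ",ext(c,*b))
    if k==0:
        d=cv2.absdiff(cv2.GaussianBlur(a,(5,5),0),cv2.GaussianBlur(c,(5,5),0)).max(2)
        s=cv2.connectedComponentsWithStats((d>35).astype(np.uint8))[2][1:];print("changed",[x.tolist() for x in s if x[4]>60])
p=lambda th,cam:proj(tray(TR,[[.056,-.169,-.051],[-.056,-.169,-.051],[.056,.169,-.051],[-.056,.169,-.051]],th),cam)
for cam in("scene","top"): print(cam,"shift for +0.05",(p(.05,cam)-p(0,cam)).round(1).tolist())
E
python3 chk3.py
```

```text
position: [0.4302, -0.018, 0.2878]
position: [0.3389, -0.1305, 0.2874]
scene start [[354.6, 253.9], [370.8, 223.1], [499.8, 273.3], [488.7, 309.0]]
scene now   [[355.2, 255.1], [370.6, 224.6], [501.1, 273.3], [490.0, 308.6]]
changed [[178, 0, 49, 39, 1000], [360, 0, 20, 71, 765], [411, 0, 46, 123, 2368], [321, 6, 11, 14, 116], [329, 12, 12, 15, 98], [303, 24, 36, 85, 2071], [374, 45, 24, 16, 112], [92, 95, 31, 38, 518], [127, 98, 93, 51, 2861], [330, 99, 16, 15, 87], [223, 100, 117, 31, 2082], [392, 124, 29, 16, 230], [255, 138, 128, 13, 492], [388, 139, 16, 10, 103], [162, 149, 94, 54, 2464], [242, 197, 19, 13, 148], [197, 198, 36, 18, 420], [231, 210, 35, 20, 432], [370, 230, 24, 17, 120], [362, 240, 22, 10, 90], [359, 247, 28, 17, 236], [458, 265, 37, 39, 707]]
top start [[109.7, 267.9], [120.0, 222.3], [270.3, 242.5], [261.3, 289.3]]
top now   [[108.0, 267.3], [118.8, 221.8], [269.6, 243.2], [261.2, 289.2]]
changed [[384, 231, 36, 37, 955], [134, 232, 14, 8, 97], [429, 235, 40, 37, 935], [115, 241, 23, 7, 92], [234, 246, 23, 17, 170], [117, 250, 27, 16, 335], [234, 264, 24, 17, 294], [433, 275, 105, 106, 5245], [311, 330, 138, 103, 4793], [514, 352, 126, 102, 8137], [351, 407, 161, 73, 6559], [335, 420, 24, 9, 100], [262, 449, 14, 11, 77], [231, 459, 65, 21, 442], [295, 463, 21, 17, 223]]
scene start [[354.6, 253.9], [370.8, 223.1], [499.8, 273.3], [488.7, 309.0]]
scene now   [[355.2, 254.7], [370.6, 224.6], [501.1, 273.1], [490.2, 308.8]]
top start [[109.7, 267.9], [120.0, 222.3], [270.3, 242.5], [261.3, 289.3]]
top now   [[108.1, 267.8], [119.2, 221.5], [269.4, 243.0], [261.1, 289.1]]
scene shift for +0.05 [[0.8, 2.2], [0.7, 2.3], [2.3, -1.2], [2.2, -1.4]]
top shift for +0.05 [[-1.0, 0.5], [-0.9, 0.2], [-2.5, -1.0], [-2.6, -0.6]]
```

Start and end images agree: the tray is at about +0.03 rad and still. Nothing changed around the wrench, can, roll, hammer or orange weight, and the arm is clear.

```bash
python3 -c "
from workcell import *
print(sign_off())"
```

```text
the job is handed in; nothing more can be done
None
```

I placed one blue weight flat in each pan and handed the job in at about 25 s; the tray was at rest at about 0.03 rad (limit 0.06), the orange weight and bystanders looked unmoved in the images, no verdict was returned, and I viewed 11 pictures, one over the limit of 10.

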